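# Take down the circuit demonstration and pack it away

### The arm

A 6-joint arm with a two-finger parallel gripper is mounted at the origin on the work surface. World frame = base frame: x ahead of the robot, y to its left, z up, the work surface at z = 0. Lengths are in m, angles in rad, forces in N, time in s.
With the tool pointing down it reaches from about 0.35 to 0.775 m from the base axis. Payload 5.5 kg.
Tool frame: the origin (TCP) lies midway between the tips of the shut fingers; the grasp point (between the pads) lies 19 mm behind it; z points along the fingers, y is the line along which they close (so a half turn about z gives the same grasp; the last joint's range is limited). The gripper opens to 85 mm and grips with 20 to 120 N. Pads are 22 mm wide; open, the fingers measure 114 mm over their backs; the gripper's body (76 mm by 85 mm) begins 54 mm behind the grasp point. The pads swing forward as they close: fully open they stand 13 mm farther back than shut.
Start: joints at [1.021, 0.313, 0.046, 1.304, 0, 1.431], TCP at [0.229, 0.527, 0.231] pointing down, gripper open.
Joint ranges: [-2.76, 2.76], [-0.86, 1.69], [-1.03, 1.26], [-2.2, 2.34], [-1.47, 1.5], [-3.14, 3.14]. Speed limits (rad/s): [2.57, 2.57, 3.14, 3.14, 3.14, 3.14].

### API

Orientations are given as a unit quaternion [w, x, y, z].
In Python, from workcell import env gives the robot as it stands.
- The arm moves only by the tool move_arm, never from a script. Its argument "targets" is a list of rows, each a list of 3 entries, a list of its own where there are three numbers: the shift along the tool's x, y, z in mm, then the turn, a rotation vector about the tool's x, y, z in units of 10 degrees (1.0 is 10 degrees), then the closure, from -1 (fully open) to 1 (shut). In form: [[[dx, dy, dz], [ax, ay, az], gripper], ...]. A call has 1 to 5 rows; each row is the pose to reach, as a shift and turn from the pose commanded when the call began, along the tool's axes at that moment; what a row does not reach only later rows make up. A row lasts 1/8 s, in which the tool goes at most 62.5 mm and 10.7 degrees, less where a joint would pass 70% of its speed; a pose out of reach is approached as far as the arm can. A call with a gripper value outside its range is refused whole. The fingers move at their own pace and stop on an object; "squeeze" is the grip in N (left out, the last holds). Time passes only in rows, so rows that repeat a pose let the fingers close. It gives the time, the measured TCP pose, the force, the opening and the grip force at its end, in the units of the state.
- env.get_state(): the state, without advancing time (a new reading comes with each control period).
- env.read_camera(name): name is "scene" or "top"; returns a dict with "pixels" (420x560x3 uint8, red, green, blue), "fovy" (degrees; the focal length in pixels is half the picture's height over the tangent of half this angle, whatever the lens; pixels are square), "cx", "cy" (the principal point, pixels), "extrinsics" (4x4, takes a point from world to camera coordinates). Camera axes: x right, y up, looking along -z (the intrinsics and any distortion apply to the point x, -y, -z); pixel columns grow to the right and rows downward; lengths in m; the calibration is good to about 2 mm. A picture is of the moment at which its call begins. There is no depth.
- env.hand_in(): hands the job in; it is judged then, once.
Trained networks look in a picture, given as the dict that the camera call returned (one of the last four; its "shot" number tells which), for a name from the list of things; names that differ only in an ending like _2 or _b are one class to them, and where a whole thing is asked for, a point or a joint stands for the part that bears it (a point fixed in the world has none). Each returns a list of dicts, best first, with "confidence" (0 to 1); they miss things now and then, are a little off and sometimes report something else, mostly with a low value. They report only what shows in the picture. A call takes as long as a camera call. They do not tell look-alikes from the thing itself.
- env.spot_in(thing, picture): "centre" ([x, y, z] in m, in world coordinates, good to about 4 mm: the middle of the surface that is visible of it).
- env.regions_of(thing, picture): "mask" (420x560 bool, what is visible of it).
- env.landmark_of(thing, picture): "centre" ([x, y, z] in m, in world coordinates, good to about 4 mm: a listed point, or the origin of a listed thing).
The state is a dict: "clock": time; "joint_pos": joint angles; "qvel": joint speeds; "tau": joint torques, N m; "tcp_pos": TCP position; "orientation": TCP orientation; "wrist_force": force on the tool from outside, world axes, zero at the start; "ft_torque": the same for the moment, N m; "finger_gap": finger opening in m; "grip_force": force on a finger pad.
Only numpy, scipy, OpenCV 4.12 (cv2) and the standard library are available. Lean on these libraries where they do the work, as an engineer would, in place of code of your own. Each camera call takes 0.05 s, during which the arm holds its last target. There are 200 camera calls.

### The job

The lesson is over: take every circuit module hanging on the sloping demonstration board off its studs (slide it up the slope to the wide ends of its keyholes, then lift it off) and lay it flat on its back, face up, on the floor of the clear storage tote, set down and not dropped. Put the loose battery pack flat and right way up in the tote as well, nothing on top of anything else, then close the tote's lid fully. Leave the other things on the desk where they are.

Things in the scene. Friction and masses are not known exactly. Their poses are not given: they have to be found in the camera images.
- board: fixed white sloping board, 380 wide (y), 170 up the slope. Origin on the desk below the middle of the face, which is 92 mm up there and rises to +x at 0.70 rad from level; lower edge nearest the robot. Four places at y -135, -45, 45, 135, each two studs up the slope (9 mm shanks, 20 mm heads, 11 mm proud, 58 apart). A hanging module lies on the face, origin at x 0
- meter: grey box with a framed needle dial, 120 long (x) x 46 wide (y) x 34 thick (z), 0.15-0.3 kg. Origin: centre of its back; +z out of its front, +x to the end uppermost when hanging. Hangs by two keyholes in its back: slide it 23 mm (19 to 27) along its +x, flat on the face, then lift 15 mm or more along its +z. Grip the plain sides across y, e.g. at x 0, z 26. May be absent (None)
- lamp: grey box with a glass bulb 22 mm proud, 120 long (x) x 46 wide (y) x 34 thick (z), 0.15-0.3 kg. Origin: centre of its back; +z out of its front, +x to the end uppermost when hanging. Hangs by two keyholes in its back: slide it 23 mm (19 to 27) along its +x, flat on the face, then lift 15 mm or more along its +z. Grip the plain sides across y, e.g. at x 0, z 26. May be absent (None)
- switch: grey box with a steel toggle 18 mm proud, 120 long (x) x 46 wide (y) x 34 thick (z), 0.15-0.3 kg. Origin: centre of its back; +z out of its front, +x to the end uppermost when hanging. Hangs by two keyholes in its back: slide it 23 mm (19 to 27) along its +x, flat on the face, then lift 15 mm or more along its +z. Grip the plain sides across y, e.g. at x 0, z 26. May be absent (None)
- dial: grey box with a round knob 13 mm proud, 120 long (x) x 46 wide (y) x 34 thick (z), 0.15-0.3 kg. Origin: centre of its back; +z out of its front, +x to the end uppermost when hanging. Hangs by two keyholes in its back: slide it 23 mm (19 to 27) along its +x, flat on the face, then lift 15 mm or more along its +z. Grip the plain sides across y, e.g. at x 0, z 26. May be absent (None)
- battery: loose black battery pack 84 long (x) x 44 wide (y) x 34 high, two bright cells in its top, right way up on the desk in front of the board. Origin: centre of its underside, z up. 0.18-0.35 kg. Grip across the 44 mm
- tote: fixed clear tote, open top, outside 200 (x) x 360 (y) x 80 high, walls and floor 5. Origin: centre of its underside, z up. Lid hinged on its +x rim, the long side away from the middle of the desk. Up to three modules and the pack fit side by side on the floor, modules lengthwise along x, at y -113, -38, 38, 113
- lid (a joint): angle of the white lid, rad: 0 shut flat on the rim, 1.57 upright, 1.75 fully open. The stiff hinge keeps it where it is left; about 2 N at the free edge moves it. Starts open, upright or leaning slightly away from the tote
- lid_hinge (a point): middle of the lid's hinge line, which runs along the tote's local y at its +x rim, 80 mm above the desk, at the lid's underside; the lid is 360 along the hinge, 200 from hinge to free edge, 6 thick, with no handle
- lid_edge (a point): middle of the lid's free edge, on its outer (upper when shut) side, 200 mm from the hinge
- mug: bystander: white mug, 80 across, 95 high
- canister: bystander: yellow wipes canister, 84 across, 190 high
- stapler: bystander: black stapler, 140 long, 46 high
- pencil_pot: bystander: black round pot, 76 across, 100 high
- tape: bystander: tape dispenser, 150 long, 80 high
Not all that is in view belongs to the job. Leave any green or yellow look-alike of the battery alone. What is shaped like the lamp but yellow is not meant.

How it is judged:
By the outcome, as a careful person would: the job done as asked, in the order asked, and still so for the second after the job is handed in, with the robot touching nothing.
Of meter, lamp, switch, dial only 2 to 3 are there at a start; the rules pass over those that are not, and their reading is None.
At some moment in a run one of battery may be knocked a few centimetres aside while the robot is not near it.
It also fails if it takes over 205 s, if anything falls off the work surface, if the arm or the gripper's body presses on something with over 40 N, if the wrist force passes 120 N, or if a joint passes its speed limit or range.

## Working session

There is one attempt and no reset: what is moved stays moved. The work goes in short steps, Python scripts to look and compute and a tool call to move; the robot and the scene stay as the last step left them, time stands still between calls to the robot, and variables do not carry over. Pictures are saved under pics/ and viewed, at most 14 in all, crops included, and the job is handed in when it is done.

Besides the shell and the picture viewer there is one more tool, called after "Request:" in YAML: its name, and indented under it one key for each argument. move_arm: Moves the arm, as the interface text tells. Its arguments: {"type":"object","properties":{"targets":{"type":"array","items":{"type":"array"}},"squeeze":{"type":"number"}},"required":["targets"]}

```bash
ls; mkdir -p pics; cat > h.py <<'E'
import numpy as np, cv2
from workcell import env
from scipy.spatial.transform import Rotation as R
def save(p,n): cv2.imwrite('pics/'+n, p['pixels'][:,:,::-1])
def proj(p,X):
    E=np.array(p['extrinsics']); c=E[:3,:3]@np.array(X)+E[:3,3]
    f=210/np.tan(np.radians(p['fovy'])/2)
    return p['cx']+f*c[0]/-c[2], p['cy']-f*c[1]/-c[2]
def ray(p,u,v,z):
    E=np.array(p['extrinsics']); f=210/np.tan(np.radians(p['fovy'])/2)
    d=E[:3,:3].T@np.array([(u-p['cx'])/f,-(v-p['cy'])/f,-1]); o=-E[:3,:3].T@E[:3,3]
    return o+d*(z-o[2])/d[2]
E
python3 - <<'E'
from h import *
for n in ('scene','top'):
    p=env.read_camera(n); save(p,n+'0.png'); print(n,p['fovy'],p['cx'],p['cy'],{k:v for k,v in p.items() if k not in('pixels','extrinsics')})
    print(np.round(p['extrinsics'],3).tolist())
    for t in 'board meter lamp switch dial battery tote lid_hinge lid_edge mug canister stapler pencil_pot tape'.split():
        print(t,[(np.round(d['centre'],3).tolist(),round(d['confidence'],2)) for d in env.landmark_of(t,p)][:3], [(np.round(d['centre'],3).tolist(),round(d['confidence'],2)) for d in env.spot_in(t,p)][:3] if t in('battery','lamp','meter','switch','dial') else '')
print(env.get_state())
E
```

```text
pics
scene 44.312734790767195 280.0105864504368 209.273852037994 {'fovy': 44.312734790767195, 'cx': 280.0105864504368, 'cy': 209.273852037994, 'shot': 1}
[[-0.094, 0.996, 0.003, 0.057], [-0.591, -0.058, 0.805, 0.238], [0.801, 0.074, 0.594, -1.738], [0.0, 0.0, 0.0, 1.0]]
board [([0.588, -0.136, 0.003], 0.64)] 
meter [([0.58, -0.184, 0.094], 0.82)] [([0.606, -0.17, 0.134], 0.71)]
lamp [([0.61, -0.003, 0.092], 0.66), ([0.787, 0.267, 0.028], 0.59)] [([0.634, -0.001, 0.138], 0.84), ([0.816, 0.265, 0.047], 0.82), ([0.64, -0.133, 0.044], 0.36)]
switch [([0.804, 0.102, 0.002], 0.51)] []
dial [] []
battery [([0.345, -0.09, -0.001], 0.91), ([0.406, -0.2, -0.005], 0.62), ([0.162, -0.312, 0.001], 0.54)] [([0.408, -0.185, 0.03], 0.78), ([0.359, -0.084, 0.028], 0.73), ([0.186, -0.305, 0.033], 0.62)]
tote [([0.506, 0.245, 0.004], 0.87), ([0.805, 0.1, 0.0], 0.54)] 
lid_hinge [([0.515, 0.347, 0.082], 0.7)] 
lid_edge [([0.514, 0.361, 0.275], 0.9)] 
mug [([0.407, 0.048, -0.001], 0.93)] 
canister [([0.803, 0.101, 0.004], 0.9)] 
stapler [([0.304, -0.343, 0.003], 0.87)] 
pencil_pot [] 
tape [] 
top 56.704
[... 1191 characters left out ...]
int_pos': array([ 1.02139728e+00,  3.13190893e-01,  4.61217616e-02,  1.30358587e+00,
       -1.95275026e-05,  1.43121685e+00]), 'qvel': array([ 1.48392181e-03, -9.18004583e-04, -2.16462577e-03,  1.16432422e-03,
        9.03014064e-04, -9.48021968e-05]), 'tau': array([-3.70354086e-03, -4.80455911e+01,  2.98807544e+01,  3.18749862e-04,
       -3.29993836e-04,  1.99490493e-06]), 'tcp_pos': array([0.22913859, 0.52743322, 0.23133728]), 'orientation': array([3.30545825e-05, 2.03478834e-01, 9.79079343e-01, 6.32152788e-05]), 'wrist_force': array([ 0.33590664, -0.42058944,  1.07760048]), 'ft_torque': array([ 0.00954945, -0.05714084,  0.0014051 ]), 'grip_force': 0.0, 'finger_gap': 0.08496858865856542}
```

View pics/scene0.png

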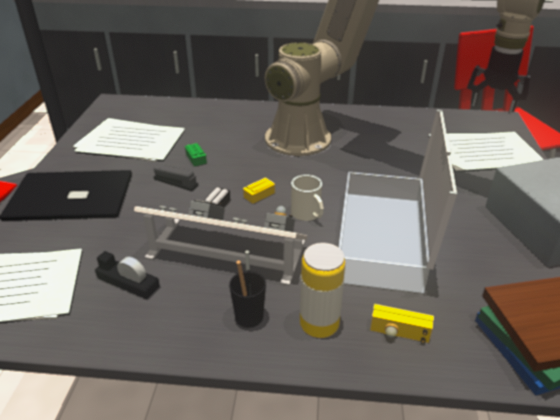

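View pics/top0.png

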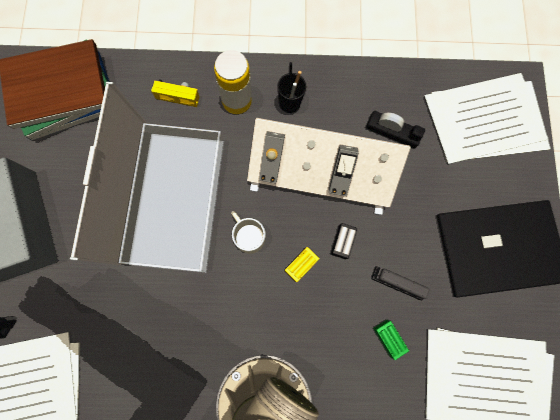

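The top view shows the lamp hanging at (270,155), the meter at (343,170) and bare studs at (311,145) and (383,158). The tote is at (180,200) with its lid open at (100,180).

Candidates, by top-view pixel:
- **Battery:** black with bright cells at (344,241) is my choice. Yellow at (302,265) and green at (392,340) are look-alikes.
- **Lamp:** grey on the board at (270,155) is my choice. The yellow one at (175,93) is a look-alike.

Next I overlay the fitted models on a close crop.

```bash
cat >> h.py <<'E'
def frame(x,y,z,yaw,pitch=0):
    T=np.eye(4); T[:3,:3]=R.from_euler('ZY',[yaw,-pitch]).as_matrix(); T[:3,3]=x,y,z; return T
def pts(T,L): return [(T[:3,:3]@np.array(l)+T[:3,3]) for l in L]
def poly(img,p,P,c,s,o,closed=True):
    q=np.array([((u-o[0])*s,(v-o[1])*s) for u,v in (proj(p,X) for X in P)]).round().astype(int)
    cv2.polylines(img,[q.reshape(-1,1,2)],closed,c,1)
def rect(a,b,z): return [(-a/2,-b/2,z),(a/2,-b/2,z),(a/2,b/2,z),(-a/2,b/2,z)]
BOARD=(0.589,-0.136,0.092,-0.173,0.70); TOTE=(0.504,0.244,0,1.46)
E
python3 - <<'E'
from h import *
p=env.read_camera('top')
d=env.regions_of('battery',p)
for r in d[:3]:
    m=r['mask']; c=m.sum(); ys,xs=np.nonzero(m)
    print('bat',r['confidence'],c,xs.mean(),ys.mean(),p['pixels'][m].mean(0).round())
    P=np.array([ray(p,x,y,0.034)[:2] for x,y in zip(xs,ys)])*1000
    print(cv2.minAreaRect(P.astype(np.float32)))
Bd=frame(*BOARD); T=frame(*TOTE)
s=2.2;o=(70,80)
img=cv2.resize(p['pixels'][80:300,70:420,::-1],None,fx=s,fy=s,interpolation=cv2.INTER_CUBIC)
poly(img,p,pts(Bd,rect(.17,.38,0)),(0,0,255),s,o)
for y in(-.045,.135):
    poly(img,p,pts(Bd,[np.array(v)+(0,y,0) for v in rect(.12,.046,.034)]),(0,255,0),s,o)
for y in(-.135,.045):
  for x in(-.029,.029): poly(img,p,pts(Bd,[(x+.01*np.cos(a),y+.01*np.sin(a),.011) for a in np.arange(0,6.3,.5)]),(255,0,0),s,o)
poly(img,p,pts(T,rect(.2,.36,.08)),(0,0,255),s,o)
poly(img,p,pts(T,rect(.19,.35,.005)),(255,0,255),s,o)
b=frame(.405,-.198,0,1.2)
cv2.imwrite('pics/ov1.png',img)
E
```

```text
bat 0.93 528 301.18939393939394 264.1098484848485 [235. 224.  30.]
((342.8246765136719, -86.27484893798828), (42.53795623779297, 81.37345886230469), 45.355655670166016)
bat 0.87 625 343.6704 240.8032 [145. 141. 134.]
((403.585205078125, -195.55995178222656), (50.14260482788086, 88.91197967529297), 72.00599670410156)
bat 0.59 684 390.2368421052632 339.1827485380117 [ 41. 153.  57.]
((165.7292022705078, -306.1467590332031), (87.41413879394531, 47.12373352050781), 31.78059959411621)
```

View pics/ov1.png

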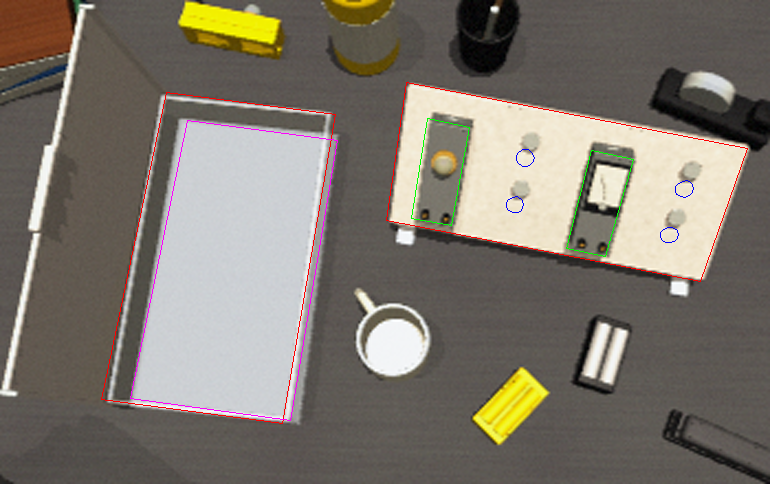

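```bash
cat >> h.py <<'E'
def tool(ydir,zdir):
    z=np.array(zdir,float);z/=np.linalg.norm(z);y=np.array(ydir,float);y-=z*(y@z);y/=np.linalg.norm(y)
    return R.from_matrix(np.c_[np.cross(y,z),y,z])
def down(az): return tool([np.cos(az),np.sin(az),0],[0,0,-1])
def cur():
    s=env.get_state(); q=s['orientation']; return np.array(s['tcp_pos']),R.from_quat([q[1],q[2],q[3],q[0]])
def plan(wps,start=None,step=.045):
    """wps: (pos, rot, grip[, hold rows[, step]]); print rows per call"""
    p,r=start or cur(); rows=[]
    for w in wps:
        pos,rot,g=np.array(w[0],float),w[1],w[2]; st=w[4] if len(w)>4 else step
        rv=(r.inv()*rot).as_rotvec()
        n=max(1,int(np.ceil(max(np.linalg.norm(pos-p)/st,np.degrees(np.linalg.norm(rv))/8.5))))
        for i in range(1,n+1): rows.append((p+(pos-p)*i/n, r*R.from_rotvec(rv*i/n), g))
        rows+= [(pos,rot,g)]*(w[3] if len(w)>3 else 0)
        p,r=pos,rot
    p,r=start or cur()
    for k in range(0,len(rows),5):
        out=[]
        for P,Q,g in rows[k:k+5]:
            d=np.round(r.inv().apply(P-p)*1000,0); a=np.round(np.degrees((r.inv()*Q).as_rotvec())/10,2)
            out.append([(d+0.).astype(int).tolist(),(a+0.).tolist(),g])
        print(str(out).replace(' ',''))
        p,r=p+r.apply(d/1000), r*R.from_rotvec(np.radians(a*10))
    print('end',p.round(4))
    return p,r
Bd=frame(*BOARD); bx,by,bn=Bd[:3,0],Bd[:3,1],Bd[:3,2]
RB=tool(by,-bn)
E
python3 - <<'E'
from h import *
L=np.array([.611,-.005,.0925]); 
print(bx,by,bn)
plan([([.3,.42,.37],down(1.16),-1),(L+bn*.11+[0,0,.08],RB,-1),(L+bn*.11,RB,-1,2)])
E
```

```text
[ 0.75342522 -0.13165866  0.64421769] [ 1.72138338e-01  9.85072785e-01 -6.93889390e-18] [-0.63460131  0.11089456  0.76484219]
[[[-22,-14,-28],[0.0,0.0,0.0],-1],[[-43,-28,-55],[0.0,0.0,0.0],-1],[[-65,-42,-83],[0.0,0.0,0.0],-1],[[-86,-56,-111],[0.0,0.0,0.0],-1],[[-108,-70,-139],[0.0,0.0,0.01],-1]]
[[[-35,-26,11],[-0.04,-0.36,-0.12],-1],[[-70,-52,21],[-0.09,-0.73,-0.24],-1],[[-105,-77,31],[-0.13,-1.09,-0.36],-1],[[-140,-103,42],[-0.17,-1.45,-0.48],-1],[[-175,-128,52],[-0.22,-1.81,-0.6],-1]]
[[[-28,-30,19],[-0.04,-0.37,-0.12],-1],[[-55,-59,38],[-0.08,-0.73,-0.24],-1],[[-83,-89,58],[-0.13,-1.09,-0.36],-1],[[-110,-118,77],[-0.17,-1.46,-0.47],-1],[[-138,-148,96],[-0.21,-1.82,-0.59],-1]]
[[[-17,-33,25],[-0.05,-0.36,-0.12],-1],[[7,-33,57],[-0.05,-0.36,-0.12],-1],[[31,-33,89],[-0.05,-0.36,-0.12],-1],[[31,-33,89],[-0.05,-0.36,-0.12],-1],[[31,-33,89],[-0.05,-0.36,-0.12],-1]]
end [0.5407 0.0074 0.1768]
```

Request:
move_arm:
  targets:
    - [[-22, -14, -28], [0, 0, 0], -1]
    - [[-43, -28, -55], [0, 0, 0], -1]
    - [[-65, -42, -83], [0, 0, 0], -1]
    - [[-86, -56, -111], [0, 0, 0], -1]
    - [[-108, -70, -139], [0, 0, 0.01], -1]
  squeeze: 50

```text
clock: 2.72
tcp_pos: [0.3006, 0.4194, 0.3714]
orientation: [0.0, 0.204, 0.979, 0.0]
wrist_force: [0.7, 0.6, -0.2]
finger_gap: 0.0851
grip_force: 0.0
```

Request:
move_arm:
  targets:
    - [[-35, -26, 11], [-0.04, -0.36, -0.12], -1]
    - [[-70, -52, 21], [-0.09, -0.73, -0.24], -1]
    - [[-105, -77, 31], [-0.13, -1.09, -0.36], -1]
    - [[-140, -103, 42], [-0.17, -1.45, -0.48], -1]
    - [[-175, -128, 52], [-0.22, -1.81, -0.6], -1]

```text
clock: 3.35
tcp_pos: [0.4099, 0.2317, 0.3181]
orientation: [0.159, 0.15, 0.976, -0.013]
wrist_force: [1.0, 0.8, 0.4]
finger_gap: 0.085
grip_force: 0.0
```

Request:
move_arm:
  targets:
    - [[-28, -30, 19], [-0.04, -0.37, -0.12], -1]
    - [[-55, -59, 38], [-0.08, -0.73, -0.24], -1]
    - [[-83, -89, 58], [-0.13, -1.09, -0.36], -1]
    - [[-110, -118, 77], [-0.17, -1.46, -0.47], -1]
    - [[-138, -148, 96], [-0.21, -1.82, -0.59], -1]

```text
clock: 3.98
tcp_pos: [0.5197, 0.0435, 0.2672]
orientation: [0.313, 0.093, 0.945, -0.027]
wrist_force: [0.4, 0.5, 0.5]
finger_gap: 0.0853
grip_force: 0.0
```

Request:
move_arm:
  targets:
    - [[-17, -33, 25], [-0.05, -0.36, -0.12], -1]
    - [[7, -33, 57], [-0.05, -0.36, -0.12], -1]
    - [[31, -33, 89], [-0.05, -0.36, -0.12], -1]
    - [[31, -33, 89], [-0.05, -0.36, -0.12], -1]
    - [[31, -33, 89], [-0.05, -0.36, -0.12], -1]

```text
clock: 4.6
tcp_pos: [0.5418, 0.0074, 0.1787]
orientation: [0.343, 0.081, 0.936, -0.029]
wrist_force: [-0.2, -0.2, 0.3]
finger_gap: 0.0853
grip_force: 0.0
```

Request:
move_arm:
  targets:
    - [[0, 0, 40], [0, 0, 0], -1]
    - [[0, 0, 75], [0, 0, 0], -1]
    - [[0, 0, 95], [0, 0, 0], -1]
    - [[0, 0, 104], [0, 0, 0], -1]
    - [[0, 0, 104], [0, 0, 0], -1]

```text
clock: 5.22
tcp_pos: [0.6078, -0.004, 0.0985]
orientation: [0.342, 0.081, 0.936, -0.029]
wrist_force: [-0.7, -0.3, -0.5]
finger_gap: 0.0853
grip_force: 0.0
```

Request:
move_arm:
  targets:
    - [[0, 0, 0], [0, 0, 0], 1]
    - [[0, 0, 0], [0, 0, 0], 1]
    - [[0, 0, 0], [0, 0, 0], 1]
    - [[0, 0, 0], [0, 0, 0], 1]
    - [[0, 0, 0], [0, 0, 0], 1]

```text
clock: 5.85
tcp_pos: [0.6067, -0.0041, 0.0984]
orientation: [0.342, 0.081, 0.936, -0.03]
wrist_force: [-6.2, -0.5, 6.4]
finger_gap: 0.045
grip_force: 50.5
```

Request:
move_arm:
  targets:
    - [[-6, 0, -1], [0, 0, 0], 1]
    - [[-12, 0, -1], [0, 0, 0], 1]
    - [[-18, 0, -1], [0, 0, 0], 1]
    - [[-23, 0, -1], [0, 0, 0], 1]
    - [[-23, 0, -1], [0, 0, 0], 1]

```text
clock: 6.48
tcp_pos: [0.6239, -0.0071, 0.1133]
orientation: [0.342, 0.081, 0.936, -0.029]
wrist_force: [-0.5, -0.4, -2.2]
finger_gap: 0.0446
grip_force: 51.1
```

Request:
move_arm:
  targets:
    - [[0, 0, -6], [0, 0, 0], 1]
    - [[0, 0, -12], [0, 0, 0], 1]
    - [[0, 0, -20], [0, 0, 0], 1]
    - [[0, 0, -40], [0, 0, 0], 1]
    - [[0, 0, -60], [0, 0, 0], 1]

```text
clock: 7.1
tcp_pos: [0.5845, -0.0002, 0.1593]
orientation: [0.341, 0.081, 0.936, -0.029]
wrist_force: [0.5, -0.6, -1.9]
finger_gap: 0.0454
grip_force: 51.4
```

```bash
python3 - <<'E'
from h import *
p=env.read_camera('scene'); 
cv2.imwrite('pics/l1.png',cv2.resize(p['pixels'][150:300,120:340,::-1],None,fx=3,fy=3))
print(env.get_state()['joint_pos'].round(2))
E
```

```text
[-0.12 -0.06 -0.85  0.08 -0.03  0.04]
```

View pics/l1.png

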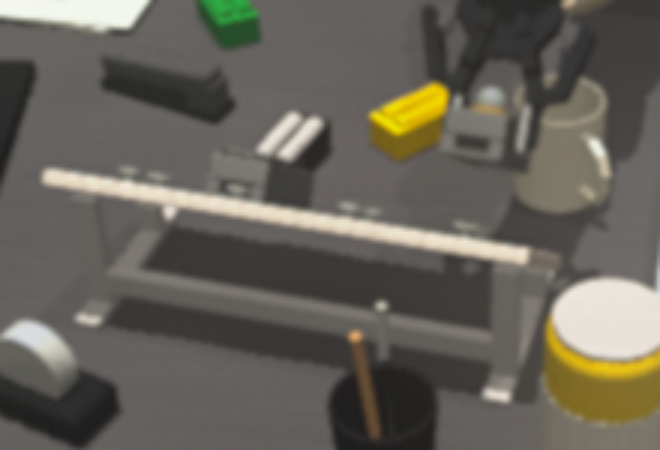

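```bash
cat >> h.py <<'E'
T=frame(*TOTE)
def slot(ty,z,tx=-.005): return (T@[tx,ty,0,1])[:3]+[0,0,z]
RT=down(TOTE[3]+np.pi/2)
E
python3 - <<'E'
from h import *
print(slot(-.112,0),slot(0,0),slot(.112,0))
plan([([.54,.06,.26],RB,1),(slot(-.112,.22),RT,1,1),(slot(-.112,.04),RT,1,1),(slot(-.112,.018),RT,1,2,.01)])
E
```

```text
[0.61476041 0.22664684 0.        ] [0.50344715 0.23903066 0.        ] [0.39213389 0.25141447 0.        ]
[[[-8,17,-37],[0.0,0.0,0.0],1],[[-15,34,-73],[0.0,0.01,0.0],1],[[-23,52,-110],[0.01,0.01,0.0],1],[[-23,66,-105],[-0.27,0.27,-0.74],1],[[-24,81,-100],[-0.54,0.52,-1.49],1]]
[[[-5,14,6],[-0.27,0.26,-0.74],1],[[-10,27,12],[-0.54,0.51,-1.49],1],[[-15,40,18],[-0.82,0.77,-2.23],1],[[-20,54,24],[-1.09,1.02,-2.98],1],[[-25,67,30],[-1.36,1.28,-3.72],1]]
[[[-13,6,7],[-0.27,0.25,-0.75],1],[[-26,12,13],[-0.54,0.51,-1.49],1],[[-39,18,19],[-0.81,0.77,-2.23],1],[[-52,24,26],[-1.09,1.02,-2.98],1],[[-65,30,32],[-1.36,1.28,-3.72],1]]
[[[0,0,0],[0.0,0.0,0.0],1],[[0,0,45],[0.0,0.0,0.0],1],[[0,0,90],[0.0,0.0,0.0],1],[[0,0,135],[0.0,0.0,0.0],1],[[0,0,180],[0.0,0.0,0.0],1]]
[[[0,0,0],[0.0,0.0,0.0],1],[[0,0,8],[0.0,0.0,0.0],1],[[0,0,15],[0.0,0.0,0.0],1],[[0,0,22],[0.0,0.0,0.0],1],[[0,0,22],[0.0,0.0,0.0],1]]
[[[0,0,0],[0.0,0.0,0.0],1]]
end [0.6148 0.2268 0.0182]
```

Request:
move_arm:
  targets:
    - [[-8, 17, -37], [0, 0, 0], 1]
    - [[-15, 34, -73], [0, 0.01, 0], 1]
    - [[-23, 52, -110], [0.01, 0.01, 0], 1]
    - [[-23, 66, -105], [-0.27, 0.27, -0.74], 1]
    - [[-24, 81, -100], [-0.54, 0.52, -1.49], 1]

```text
clock: 7.78
tcp_pos: [0.5537, 0.0882, 0.2519]
orientation: [0.296, -0.058, 0.953, -0.025]
wrist_force: [1.3, -1.0, -2.4]
finger_gap: 0.0453
grip_force: 52.7
```

Request:
move_arm:
  targets:
    - [[-5, 14, 6], [-0.27, 0.26, -0.74], 1]
    - [[-10, 27, 12], [-0.54, 0.51, -1.49], 1]
    - [[-15, 40, 18], [-0.82, 0.77, -2.23], 1]
    - [[-20, 54, 24], [-1.09, 1.02, -2.98], 1]
    - [[-25, 67, 30], [-1.36, 1.28, -3.72], 1]

```text
clock: 8.4
tcp_pos: [0.5857, 0.1566, 0.2347]
orientation: [0.157, -0.388, 0.908, -0.013]
wrist_force: [1.1, -0.2, -2.6]
finger_gap: 0.045
grip_force: 52.7
```

Request:
move_arm:
  targets:
    - [[-13, 6, 7], [-0.27, 0.25, -0.75], 1]
    - [[-26, 12, 13], [-0.54, 0.51, -1.49], 1]
    - [[-39, 18, 19], [-0.81, 0.77, -2.23], 1]
    - [[-52, 24, 26], [-1.09, 1.02, -2.98], 1]
    - [[-65, 30, 32], [-1.36, 1.28, -3.72], 1]

```text
clock: 9.02
tcp_pos: [0.6172, 0.2268, 0.2176]
orientation: [-0.001, -0.668, 0.744, 0.001]
wrist_force: [1.0, -0.8, -2.7]
finger_gap: 0.0454
grip_force: 52.7
```

```bash
python3 - <<'E'
from h import *
p,r=cur(); print(p.round(4),np.degrees((RT.inv()*r).as_rotvec()).round(2))
plan([(slot(-.112,.05),RT,1,1),(slot(-.112,.016),RT,1,1,.012)])
E
```

```text
[0.6172 0.2268 0.2176] [-0.15  0.07 -0.16]
[[[0,0,42],[0.0,0.0,0.0],1],[[0,1,84],[0.01,0.0,0.01],1],[[0,1,126],[0.01,-0.01,0.01],1],[[0,2,168],[0.01,-0.01,0.02],1],[[0,2,168],[0.01,-0.01,0.02],1]]
[[[0,0,11],[0.0,0.0,0.0],1],[[0,0,22],[0.0,0.0,0.0],1],[[0,0,34],[0.0,0.0,0.0],1],[[0,0,34],[0.0,0.0,0.0],1]]
end [0.6147 0.2268 0.0156]
```

Request:
move_arm:
  targets:
    - [[0, 0, 42], [0, 0, 0], 1]
    - [[0, 0, 84], [0, 0, 0], 1]
    - [[0, 0, 126], [0, 0, 0], 1]
    - [[0, 0, 170], [0, 0, 0], 1]
    - [[0, 0, 170], [0, 0, 0], 1]

```text
clock: 9.65
tcp_pos: [0.6126, 0.2257, 0.0436]
orientation: [-0.004, -0.666, 0.746, 0.003]
wrist_force: [-1.0, -0.6, -2.1]
finger_gap: 0.0448
grip_force: 52.7
```

Request:
move_arm:
  targets:
    - [[0, 0, 10], [0, 0, 0], 1]
    - [[0, 0, 20], [0, 0, 0], 1]
    - [[0, 0, 29], [0, 0, 0], 1]
    - [[0, 0, 33], [0, 0, 0], 1]
    - [[0, 0, 33], [0, 0, 0], 1]

```text
clock: 10.28
tcp_pos: [0.6154, 0.2263, 0.0145]
orientation: [-0.001, -0.666, 0.746, 0.001]
wrist_force: [0.6, -0.0, -2.4]
finger_gap: 0.0452
grip_force: 52.8
```

Request:
move_arm:
  targets:
    - [[0, 0, 1], [0, 0, 0], 1]
    - [[0, 0, 2], [0, 0, 0], 1]
    - [[0, 0, 3], [0, 0, 0], 1]
    - [[0, 0, 3], [0, 0, 0], 1]

```text
clock: 10.78
tcp_pos: [0.6158, 0.2264, 0.0124]
orientation: [-0.001, -0.666, 0.746, 0.001]
wrist_force: [-1.2, -0.3, 3.5]
finger_gap: 0.0452
grip_force: 53.2
```

Request:
move_arm:
  targets:
    - [[0, 0, 0], [0, 0, 0], -0.3]
    - [[0, 0, 0], [0, 0, 0], -0.5]
    - [[0, 0, 0], [0, 0, 0], -0.5]
    - [[0, 0, -25], [0, 0, 0], -0.5]
    - [[0, 0, -70], [0, 0, 0], -0.5]

```text
clock: 11.4
tcp_pos: [0.6142, 0.2261, 0.0803]
orientation: [-0.003, -0.666, 0.746, 0.002]
wrist_force: [1.1, 0.1, -0.2]
finger_gap: 0.064
grip_force: 0.0
```

```bash
python3 - <<'E'
from h import *
M=np.array([.5805,-.181,.0945])
p,r=cur(); print(p.round(4))
plan([([.615,.2266,.25],RT,-1),(M+bn*.11+[0,.02,.09],RB,-1),(M+bn*.11,RB,-1,1),(M+bn*.03,RB,-1,0),(M+bn*.006,RB,-1,2)],start=(np.array([.6148,.2268,.084]),RT))
p=env.read_camera('top')
for t in('lamp','battery','meter'):
  print(t,[(np.round(d['centre'],3).tolist(),round(d['confidence'],2)) for d in env.landmark_of(t,p)][:3])
E
```

```text
[0.6142 0.2261 0.0803]
[[[0,0,-41],[0.0,0.0,0.0],-1],[[0,0,-83],[0.0,0.0,0.0],-1],[[0,0,-124],[0.0,0.0,0.0],-1],[[0,0,-166],[0.0,0.0,0.0],-1],[[32,5,-168],[0.27,-0.26,0.74],-1]]
[[[33,1,-3],[0.27,-0.25,0.75],-1],[[65,2,-6],[0.55,-0.51,1.49],-1],[[97,3,-9],[0.82,-0.76,2.24],-1],[[130,4,-12],[1.09,-1.02,2.98],-1],[[162,4,-15],[1.36,-1.27,3.73],-1]]
[[[25,-19,-8],[0.27,-0.26,0.74],-1],[[49,-39,-15],[0.54,-0.51,1.49],-1],[[74,-59,-23],[0.82,-0.77,2.23],-1],[[99,-79,-30],[1.09,-1.03,2.98],-1],[[123,-99,-38],[1.36,-1.28,3.72],-1]]
[[[6,-32,-4],[0.27,-0.26,0.74],-1],[[24,-37,20],[0.27,-0.26,0.74],-1],[[43,-42,44],[0.27,-0.26,0.74],-1],[[61,-48,68],[0.27,-0.26,0.74],-1],[[61,-48,68],[0.27,-0.26,0.74],-1]]
[[[0,0,40],[0.0,0.0,0.0],-1],[[0,0,80],[0.0,0.0,0.0],-1],[[0,0,104],[0.0,0.0,0.0],-1],[[0,0,104],[0.0,0.0,0.0],-1],[[0,0,104],[0.0,0.0,0.0],-1]]
end [ 0.5763 -0.1806  0.0993]
lamp [([0.616, 0.226, 0.009], 0.63), ([0.787, 0.267, 0.026], 0.59), ([0.589, -0.136, -0.001], 0.27)]
battery [([0.344, -0.088, -0.003], 0.93), ([0.403, -0.197, 0.002], 0.88), ([0.161, -0.308, -0.002], 0.67)]
meter [([0.581, -0.181, 0.092], 0.72)]
```

Request:
move_arm:
  targets:
    - [[0, 0, -41], [0, 0, 0], -1]
    - [[0, 0, -83], [0, 0, 0], -1]
    - [[0, 0, -124], [0, 0, 0], -1]
    - [[0, 0, -166], [0, 0, 0], -1]
    - [[32, 5, -168], [0.27, -0.26, 0.74], -1]

```text
clock: 12.22
tcp_pos: [0.6114, 0.1971, 0.2521]
orientation: [0.035, -0.617, 0.787, -0.003]
wrist_force: [0.3, -0.7, 0.2]
finger_gap: 0.0854
grip_force: 0.0
```

Request:
move_arm:
  targets:
    - [[33, 1, -3], [0.27, -0.25, 0.75], -1]
    - [[65, 2, -6], [0.55, -0.51, 1.49], -1]
    - [[97, 3, -9], [0.82, -0.76, 2.24], -1]
    - [[130, 4, -12], [1.09, -1.02, 2.98], -1]
    - [[162, 4, -15], [1.36, -1.27, 3.73], -1]

```text
clock: 12.85
tcp_pos: [0.5634, 0.0374, 0.2553]
orientation: [0.187, -0.32, 0.929, -0.016]
wrist_force: [-0.4, -0.2, -0.0]
finger_gap: 0.0853
grip_force: 0.0
```

Request:
move_arm:
  targets:
    - [[25, -19, -8], [0.27, -0.26, 0.74], -1]
    - [[49, -39, -15], [0.54, -0.51, 1.49], -1]
    - [[74, -59, -23], [0.82, -0.77, 2.23], -1]
    - [[99, -79, -30], [1.09, -1.03, 2.98], -1]
    - [[123, -99, -38], [1.36, -1.28, 3.72], -1]

```text
clock: 13.48
tcp_pos: [0.5195, -0.1184, 0.2639]
orientation: [0.318, 0.016, 0.947, -0.028]
wrist_force: [-0.9, -0.4, 0.1]
finger_gap: 0.0853
grip_force: 0.0
```

Request:
move_arm:
  targets:
    - [[6, -32, -4], [0.27, -0.26, 0.74], -1]
    - [[24, -37, 20], [0.27, -0.26, 0.74], -1]
    - [[43, -42, 44], [0.27, -0.26, 0.74], -1]
    - [[61, -48, 68], [0.27, -0.26, 0.74], -1]
    - [[61, -48, 68], [0.27, -0.26, 0.74], -1]

```text
clock: 14.1
tcp_pos: [0.5085, -0.1681, 0.1724]
orientation: [0.337, 0.082, 0.937, -0.028]
wrist_force: [0.3, 0.0, -0.4]
finger_gap: 0.0855
grip_force: 0.0
```

```bash
python3 - <<'E'
from h import *
p,r=cur(); print(p.round(4),np.degrees((RB.inv()*r).as_rotvec()).round(2))
M=np.array(BOARD[:3])-.045*by; d=r.inv().apply(M-p)*1000; print('module centre in tool mm',d.round(1), M.round(4))
E
```

```text
[ 0.5085 -0.1681  0.1724] [-0.06  0.53  0.15]
module centre in tool mm [ -5.6   0.3 109. ] [ 0.5813 -0.1803  0.092 ]
```

Request:
move_arm:
  targets:
    - [[0, 0, 40], [0, 0, 0], -1]
    - [[0, 0, 80], [0, 0, 0], -1]
    - [[0, 0, 100], [0, 0, 0], -1]
    - [[0, 0, 106], [0, 0, 0], -1]
    - [[0, 0, 106], [0, 0, 0], -1]

```text
clock: 14.72
tcp_pos: [0.5784, -0.1811, 0.0961]
orientation: [0.341, 0.081, 0.936, -0.03]
wrist_force: [0.1, -0.0, -0.8]
finger_gap: 0.0855
grip_force: 0.0
```

Request:
move_arm:
  targets:
    - [[0, 0, 0], [0, 0, 0], 1]
    - [[0, 0, 0], [0, 0, 0], 1]
    - [[0, 0, 0], [0, 0, 0], 1]
    - [[0, 0, 0], [0, 0, 0], 1]
    - [[0, 0, 0], [0, 0, 0], 1]

```text
clock: 15.35
tcp_pos: [0.5781, -0.1815, 0.0968]
orientation: [0.341, 0.081, 0.936, -0.031]
wrist_force: [-6.8, 1.1, 5.7]
finger_gap: 0.0456
grip_force: 49.9
```

Request:
move_arm:
  targets:
    - [[-6, 0, -1], [0, 0, 0], 1]
    - [[-12, 0, -1], [0, 0, 0], 1]
    - [[-18, 0, -1], [0, 0, 0], 1]
    - [[-23, 0, -1], [0, 0, 0], 1]
    - [[-23, 0, -1], [0, 0, 0], 1]

```text
clock: 15.98
tcp_pos: [0.5954, -0.1842, 0.1116]
orientation: [0.341, 0.081, 0.936, -0.03]
wrist_force: [-0.7, -0.4, -1.2]
finger_gap: 0.0455
grip_force: 51.1
```

Request:
move_arm:
  targets:
    - [[0, 0, -6], [0, 0, 0], 1]
    - [[0, 0, -12], [0, 0, 0], 1]
    - [[0, 0, -20], [0, 0, 0], 1]
    - [[0, 0, -40], [0, 0, 0], 1]
    - [[0, 0, -60], [0, 0, 0], 1]

```text
clock: 16.6
tcp_pos: [0.5562, -0.1773, 0.1577]
orientation: [0.341, 0.081, 0.936, -0.03]
wrist_force: [0.7, 0.5, -2.0]
finger_gap: 0.0454
grip_force: 51.3
```

```bash
python3 - <<'E'
from h import *
s0=(np.array([.5107,-.1688,.1805])-bn*.106-by*0+bx*.023+bn*.061,RB)
print(s0[0],cur()[0], env.get_state()['wrist_force'])
plan([([.52,-.1,.27],RB,1),(slot(.0,.22),RT,1,1),(slot(.0,.05),RT,1,1),(slot(0,.017),RT,1,1,.01)],start=s0)
E
```

```text
[ 0.55658584 -0.1768184   0.16089911] [ 0.5561929  -0.17726464  0.15774395] [ 0.74469525  0.49121425 -1.97118143]
[[[-8,17,-29],[0.0,0.0,0.0],1],[[-16,35,-58],[0.0,0.0,0.0],1],[[-24,52,-86],[0.0,0.0,0.0],1],[[-33,69,-115],[0.0,0.0,0.0],1],[[-25,97,-116],[-0.27,0.26,-0.74],1]]
[[[4,28,1],[-0.27,0.25,-0.75],1],[[7,57,1],[-0.54,0.51,-1.49],1],[[11,85,2],[-0.82,0.76,-2.24],1],[[15,113,3],[-1.09,1.02,-2.98],1],[[19,142,4],[-1.36,1.27,-3.73],1]]
[[[-14,24,6],[-0.27,0.26,-0.74],1],[[-29,47,12],[-0.54,0.51,-1.49],1],[[-44,71,18],[-0.82,0.77,-2.23],1],[[-59,95,24],[-1.09,1.02,-2.98],1],[[-73,119,30],[-1.36,1.28,-3.72],1]]
[[[-27,8,5],[-0.27,0.26,-0.74],1],[[-27,8,5],[-0.27,0.26,-0.74],1],[[-25,10,47],[-0.27,0.26,-0.74],1],[[-23,12,89],[-0.27,0.26,-0.74],1],[[-21,14,132],[-0.27,0.26,-0.74],1]]
[[[0,0,42],[0.0,0.0,0.0],1],[[0,0,42],[0.0,0.0,0.0],1],[[0,0,51],[0.0,0.0,0.0],1],[[0,0,59],[0.0,0.0,0.0],1],[[0,0,67],[0.0,0.0,0.0],1]]
[[[0,0,8],[0.0,0.0,0.0],1],[[0,0,8],[0.0,0.0,0.0],1]]
end [0.5032 0.2393 0.0173]
```

Request:
move_arm:
  targets:
    - [[-8, 17, -29], [0, 0, 0], 1]
    - [[-16, 35, -58], [0, 0, 0], 1]
    - [[-24, 52, -86], [0, 0, 0], 1]
    - [[-33, 69, -115], [0, 0, 0], 1]
    - [[-25, 97, -116], [-0.27, 0.26, -0.74], 1]

```text
clock: 17.23
tcp_pos: [0.5193, -0.0718, 0.2659]
orientation: [0.321, 0.011, 0.947, -0.029]
wrist_force: [1.1, 0.0, -1.9]
finger_gap: 0.0449
grip_force: 51.4
```

Request:
move_arm:
  targets:
    - [[4, 28, 1], [-0.27, 0.25, -0.75], 1]
    - [[7, 57, 1], [-0.54, 0.51, -1.49], 1]
    - [[11, 85, 2], [-0.82, 0.76, -2.24], 1]
    - [[15, 113, 3], [-1.09, 1.02, -2.98], 1]
    - [[19, 142, 4], [-1.36, 1.27, -3.73], 1]

```text
clock: 17.85
tcp_pos: [0.5122, 0.0701, 0.2416]
orientation: [0.187, -0.325, 0.927, -0.016]
wrist_force: [0.7, -0.1, -0.9]
finger_gap: 0.0456
grip_force: 51.4
```

Request:
move_arm:
  targets:
    - [[-14, 24, 6], [-0.27, 0.26, -0.74], 1]
    - [[-29, 47, 12], [-0.54, 0.51, -1.49], 1]
    - [[-44, 71, 18], [-0.82, 0.77, -2.23], 1]
    - [[-59, 95, 24], [-1.09, 1.02, -2.98], 1]
    - [[-73, 119, 30], [-1.36, 1.28, -3.72], 1]

```text
clock: 18.48
tcp_pos: [0.5054, 0.2112, 0.2204]
orientation: [0.031, -0.618, 0.785, -0.003]
wrist_force: [0.2, -1.0, -1.7]
finger_gap: 0.0453
grip_force: 51.4
```

Request:
move_arm:
  targets:
    - [[-27, 8, 5], [-0.27, 0.26, -0.74], 1]
    - [[-27, 8, 5], [-0.27, 0.26, -0.74], 1]
    - [[-25, 10, 47], [-0.27, 0.26, -0.74], 1]
    - [[-23, 12, 89], [-0.27, 0.26, -0.74], 1]
    - [[-21, 14, 132], [-0.27, 0.26, -0.74], 1]

```text
clock: 19.1
tcp_pos: [0.5039, 0.238, 0.0882]
orientation: [-0.0, -0.666, 0.746, -0.0]
wrist_force: [0.2, -1.1, -2.0]
finger_gap: 0.0452
grip_force: 51.7
```

Request:
move_arm:
  targets:
    - [[0, 0, 20], [0, 0, 0], 1]
    - [[0, 0, 40], [0, 0, 0], 1]
    - [[0, 0, 54], [0, 0, 0], 1]
    - [[0, 0, 62], [0, 0, 0], 1]
    - [[0, 0, 66], [0, 0, 0], 1]

```text
clock: 19.73
tcp_pos: [0.5036, 0.2385, 0.0225]
orientation: [-0.001, -0.666, 0.746, 0.0]
wrist_force: [-0.6, -0.1, -1.3]
finger_gap: 0.0453
grip_force: 51.6
```

```bash
python3 - <<'E'
from h import *
p,r=cur(); print(p.round(4),np.degrees((RT.inv()*r).as_rotvec()).round(2),slot(0,0))
E
```

```text
[0.5036 0.2385 0.0225] [-0.08  0.09  0.1 ] [0.50344715 0.23903066 0.        ]
```

Request:
move_arm:
  targets:
    - [[0, 0, 4], [0, 0, 0], 1]
    - [[0, 0, 8], [0, 0, 0], 1]
    - [[0, 0, 9], [0, 0, 0], 1]
    - [[0, 0, 10], [0, 0, 0], 1]
    - [[0, 0, 10], [0, 0, 0], 1]

```text
clock: 20.35
tcp_pos: [0.5034, 0.2386, 0.0124]
orientation: [-0.001, -0.666, 0.746, 0.0]
wrist_force: [0.2, -0.6, -0.9]
finger_gap: 0.0452
grip_force: 51.6
```

Request:
move_arm:
  targets:
    - [[0, 0, 1], [0, 0, 0], 1]
    - [[0, 0, 1], [0, 0, 0], 1]

```text
clock: 20.6
tcp_pos: [0.5034, 0.2386, 0.0113]
orientation: [-0.001, -0.666, 0.746, 0.0]
wrist_force: [0.5, 0.1, -1.4]
finger_gap: 0.0451
grip_force: 51.6
```

Request:
move_arm:
  targets:
    - [[0, 0, 1], [0, 0, 0], 1]
    - [[0, 0, 1], [0, 0, 0], 1]

```text
clock: 20.85
tcp_pos: [0.5035, 0.2386, 0.0109]
orientation: [-0.001, -0.666, 0.746, 0.0]
wrist_force: [-1.3, -0.3, 4.1]
finger_gap: 0.0456
grip_force: 52.2
```

Request:
move_arm:
  targets:
    - [[0, 0, 1], [0, 0, 0], 1]
    - [[0, 0, 1], [0, 0, 0], 1]

```text
clock: 21.1
tcp_pos: [0.5035, 0.2386, 0.0109]
orientation: [-0.001, -0.666, 0.746, -0.0]
wrist_force: [-4.6, -1.1, 11.6]
finger_gap: 0.0451
grip_force: 53.0
```

Request:
move_arm:
  targets:
    - [[0, 0, -1], [0, 0, 0], -0.3]
    - [[0, 0, -1], [0, 0, 0], -0.5]
    - [[0, 0, -1], [0, 0, 0], -0.5]
    - [[0, 0, -30], [0, 0, 0], -0.5]
    - [[0, 0, -80], [0, 0, 0], -0.5]

```text
clock: 21.72
tcp_pos: [0.5018, 0.2381, 0.088]
orientation: [-0.004, -0.666, 0.746, 0.001]
wrist_force: [1.0, -0.2, 1.0]
finger_gap: 0.064
grip_force: 0.0
```

Request:
move_arm:
  targets:
    - [[0, 0, -50], [0, 0, 0], -1]
    - [[0, 0, -100], [0, 0, 0], -1]
    - [[0, 0, -160], [0, 0, 0], -1]
    - [[0, 0, -160], [0, 0, 0], -1]

```text
clock: 22.22
tcp_pos: [0.5066, 0.2399, 0.2547]
orientation: [0.003, -0.666, 0.746, -0.002]
wrist_force: [0.5, -0.1, -0.4]
finger_gap: 0.0857
grip_force: 0.0
```

```bash
cat > bat.py <<'E'
from h import *
p=env.read_camera('top'); print(cur()[0].round(4))
for r in env.regions_of('battery',p)[:4]:
    m=r['mask']; ys,xs=np.nonzero(m); col=p['pixels'][m].mean(0)
    P=np.array([ray(p,x,y,0.034)[:2] for x,y in zip(xs,ys)])*1000
    print(round(r['confidence'],2),xs.mean().round(),ys.mean().round(),col.round(),cv2.minAreaRect(P.astype(np.float32)))
print([np.round(d['centre'],3).tolist() for d in env.landmark_of('battery',p)])
q=env.read_camera('scene')
print([np.round(d['centre'],3).tolist() for d in env.landmark_of('battery',q)])
cv2.imwrite('pics/b1.png',cv2.resize(p['pixels'][80:300,70:420,::-1],None,fx=2.2,fy=2.2,interpolation=cv2.INTER_CUBIC))
E
python3 bat.py
```

```text
[0.5054 0.2395 0.2518]
0.97 390.0 339.0 [ 41. 150.  57.] ((165.04751586914062, -306.73126220703125), (91.6124038696289, 49.45969009399414), 29.979942321777344)
0.81 301.0 264.0 [232. 222.  30.] ((341.4720458984375, -86.36998748779297), (44.486473083496094, 82.9953842163086), 45.72752380371094)
0.73 343.0 241.0 [144. 140. 133.] ((403.4642639160156, -194.06736755371094), (49.8263053894043, 88.2707290649414), 72.4024887084961)
[[0.407, -0.197, 0.002], [0.341, -0.086, -0.002], [0.163, -0.312, 0.001]]
[[0.344, -0.089, -0.0], [0.164, -0.312, 0.003], [0.408, -0.199, -0.003], [0.511, 0.36, 0.275]]
```

View pics/b1.png

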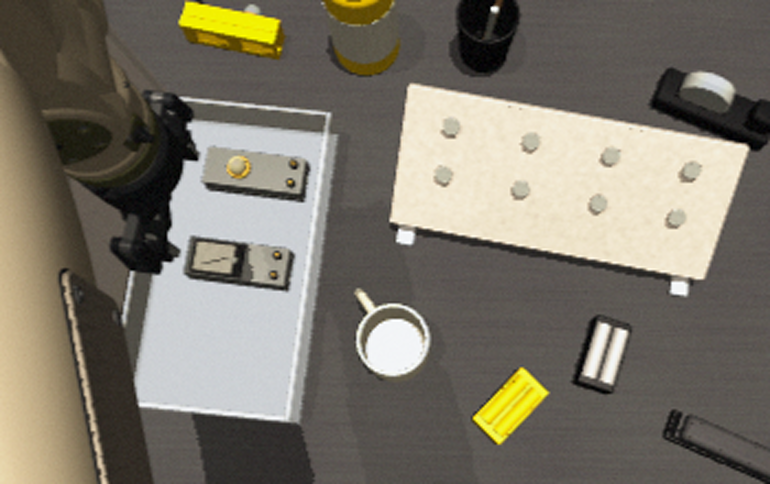

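```bash
python3 - <<'E'
from h import *
RG=down(1.26)
plan([([.406,-.197,.2],RG,-1),([.406,-.197,.05],RG,-1,1),([.406,-.197,.006],RG,-1,2,.025)],start=(np.array([.5034,.2391,.251]),RT))
E
```

```text
[[[37,4,4],[0.0,0.0,0.85],-1],[[74,8,9],[0.0,0.0,1.69],-1],[[111,12,13],[0.0,0.0,2.54],-1],[[148,16,17],[0.0,0.0,3.38],-1],[[185,20,21],[0.0,0.0,4.23],-1]]
[[[30,-22,5],[0.0,0.0,0.84],-1],[[60,-44,9],[0.0,0.0,1.69],-1],[[91,-66,13],[0.0,0.0,2.53],-1],[[121,-88,17],[0.0,0.0,3.38],-1],[[151,-109,21],[0.0,0.0,4.22],-1]]
[[[7,-37,5],[0.0,0.0,0.85],-1],[[15,-73,9],[0.0,0.0,1.7],-1],[[15,-73,47],[0.0,0.0,1.7],-1],[[15,-73,84],[0.0,0.0,1.7],-1],[[15,-73,122],[0.0,0.0,1.7],-1]]
[[[0,0,37],[0.0,0.0,0.0],-1],[[0,0,37],[0.0,0.0,0.0],-1],[[0,0,59],[0.0,0.0,0.0],-1],[[0,0,81],[0.0,0.0,0.0],-1],[[0,0,81],[0.0,0.0,0.0],-1]]
[[[0,0,0],[0.0,0.0,0.0],-1]]
end [ 0.4057 -0.1969  0.006 ]
```

Request:
move_arm:
  targets:
    - [[37, 4, 4], [0, 0, 0.85], -1]
    - [[74, 8, 9], [0, 0, 1.69], -1]
    - [[111, 12, 13], [0, 0, 2.54], -1]
    - [[148, 16, 17], [0, 0, 3.38], -1]
    - [[185, 20, 21], [0, 0, 4.23], -1]

```text
clock: 23.1
tcp_pos: [0.462, 0.0563, 0.227]
orientation: [-0.003, -0.35, 0.937, 0.0]
wrist_force: [-0.3, 0.4, 0.4]
finger_gap: 0.0851
grip_force: 0.0
```

Request:
move_arm:
  targets:
    - [[30, -22, 5], [0, 0, 0.84], -1]
    - [[60, -44, 9], [0, 0, 1.69], -1]
    - [[91, -66, 13], [0, 0, 2.53], -1]
    - [[121, -88, 17], [0, 0, 3.38], -1]
    - [[151, -109, 21], [0, 0, 4.22], -1]

```text
clock: 23.72
tcp_pos: [0.4205, -0.125, 0.2065]
orientation: [-0.002, 0.01, 1.0, -0.0]
wrist_force: [0.5, 0.6, -0.4]
finger_gap: 0.0857
grip_force: 0.0
```

Request:
move_arm:
  targets:
    - [[7, -37, 5], [0, 0, 0.85], -1]
    - [[15, -73, 9], [0, 0, 1.7], -1]
    - [[15, -73, 35], [0, 0, 1.7], -1]
    - [[15, -73, 60], [0, 0, 1.7], -1]
    - [[15, -73, 60], [0, 0, 1.7], -1]

```text
clock: 24.35
tcp_pos: [0.4031, -0.1956, 0.1454]
orientation: [-0.004, 0.156, 0.988, 0.001]
wrist_force: [-0.2, -0.5, -0.1]
finger_gap: 0.0854
grip_force: 0.0
```

```bash
sed -i 's/b1.png/b2.png/' bat.py; python3 bat.py
```

```text
[ 0.4041 -0.1962  0.1469]
0.75 301.0 264.0 [177. 140.   9.] ((341.9558410644531, -86.1152114868164), (44.075557708740234, 82.85313415527344), 46.54899215698242)
0.71 340.0 244.0 [84. 80. 74.] ((396.3189697265625, -181.9915313720703), (41.73702621459961, 71.55448913574219), 50.78655242919922)
[[0.343, -0.086, 0.001], [0.406, -0.198, 0.003]]
[[0.345, -0.089, 0.003], [0.406, -0.198, -0.004], [0.305, -0.342, -0.001]]
```

View pics/b2.png

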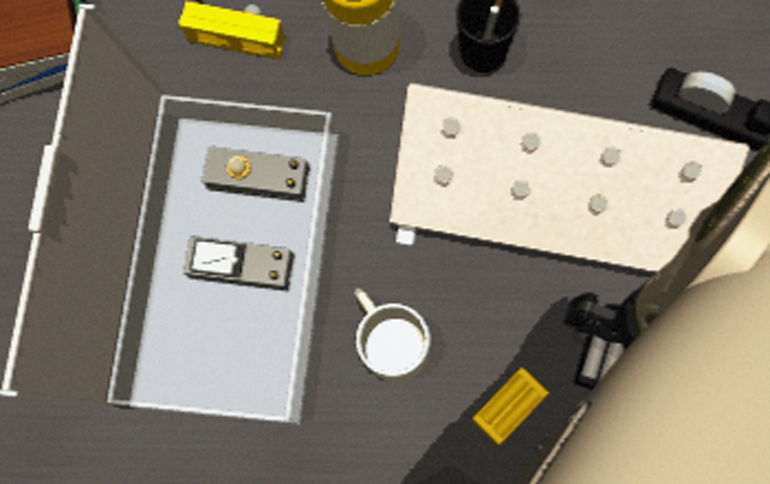

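The battery is still in place, partly hidden by the gripper at (600,360). Both modules lie face up in the tote at (255,172) and (238,263). Now the descent and grip.

Request:
move_arm:
  targets:
    - [[0, 0, 45], [0, 0, 0], -1]
    - [[0, 0, 90], [0, 0, 0], -1]
    - [[0, 0, 120], [0, 0, 0], -1]
    - [[0, 0, 142], [0, 0, 0], -1]
    - [[0, 0, 142], [0, 0, 0], -1]

```text
clock: 25.22
tcp_pos: [0.4044, -0.1967, 0.0056]
orientation: [-0.002, 0.156, 0.988, -0.0]
wrist_force: [0.7, -0.1, -0.1]
finger_gap: 0.0854
grip_force: 0.0
```

Request:
move_arm:
  targets:
    - [[0, 0, 0], [0, 0, 0], 1]
    - [[0, 0, 0], [0, 0, 0], 1]
    - [[0, 0, 0], [0, 0, 0], 1]
    - [[0, 0, 0], [0, 0, 0], 1]
    - [[0, 0, 0], [0, 0, 0], 1]

```text
clock: 25.85
tcp_pos: [0.4062, -0.1979, 0.0076]
orientation: [0.0, 0.156, 0.988, -0.001]
wrist_force: [-0.6, 1.2, 5.9]
finger_gap: 0.0433
grip_force: 51.6
```

Request:
move_arm:
  targets:
    - [[0, 0, -15], [0, 0, 0], 1]
    - [[0, 0, -60], [0, 0, 0], 1]
    - [[0, 0, -110], [0, 0, 0], 1]
    - [[0, 0, -160], [0, 0, 0], 1]
    - [[0, 0, -210], [0, 0, 0], 1]

```text
clock: 26.48
tcp_pos: [0.4051, -0.1967, 0.2182]
orientation: [-0.001, 0.156, 0.988, -0.001]
wrist_force: [1.0, -1.0, -2.5]
finger_gap: 0.043
grip_force: 51.5
```

```bash
python3 - <<'E'
from h import *
RG=down(1.26); P=slot(.112,.2)
plan([(P,RT,1,1),(slot(.112,.05),RT,1,1),(slot(.112,.02),RT,1,1,.01)],start=(np.array([.4057,-.1969,.217]),RG))
E
```

```text
[[[13,35,1],[0.0,0.0,-0.85],1],[[25,70,3],[0.0,0.0,-1.69],1],[[38,106,4],[0.0,0.0,-2.54],1],[[50,141,6],[0.0,0.0,-3.38],1],[[63,176,7],[0.0,0.0,-4.23],1]]
[[[-15,34,1],[0.0,0.0,-0.84],1],[[-29,69,3],[0.0,0.0,-1.69],1],[[-44,103,4],[0.0,0.0,-2.53],1],[[-58,138,6],[0.0,0.0,-3.38],1],[[-73,172,7],[0.0,0.0,-4.22],1]]
[[[-34,16,2],[0.0,0.0,-0.85],1],[[-68,32,3],[0.0,0.0,-1.7],1],[[-68,32,3],[0.0,0.0,-1.7],1],[[-68,32,40],[0.0,0.0,-1.7],1],[[-68,32,78],[0.0,0.0,-1.7],1]]
[[[0,0,37],[0.0,0.0,0.0],1],[[0,0,75],[0.0,0.0,0.0],1],[[0,0,75],[0.0,0.0,0.0],1],[[0,0,85],[0.0,0.0,0.0],1],[[0,0,95],[0.0,0.0,0.0],1]]
[[[0,0,10],[0.0,0.0,0.0],1],[[0,0,10],[0.0,0.0,0.0],1]]
end [0.3922 0.2518 0.02  ]
```

Request:
move_arm:
  targets:
    - [[13, 35, 1], [0, 0, -0.85], 1]
    - [[25, 70, 3], [0, 0, -1.69], 1]
    - [[38, 106, 4], [0, 0, -2.54], 1]
    - [[50, 141, 6], [0, 0, -3.38], 1]
    - [[63, 176, 7], [0, 0, -4.23], 1]

```text
clock: 27.1
tcp_pos: [0.3993, -0.0089, 0.2092]
orientation: [-0.001, -0.213, 0.977, -0.001]
wrist_force: [1.4, 0.6, -2.5]
finger_gap: 0.0433
grip_force: 51.5
```

Request:
move_arm:
  targets:
    - [[-15, 34, 1], [0, 0, -0.84], 1]
    - [[-29, 69, 3], [0, 0, -1.69], 1]
    - [[-44, 103, 4], [0, 0, -2.53], 1]
    - [[-58, 138, 6], [0, 0, -3.38], 1]
    - [[-73, 172, 7], [0, 0, -4.22], 1]

```text
clock: 27.72
tcp_pos: [0.3947, 0.1778, 0.2019]
orientation: [-0.001, -0.551, 0.835, -0.0]
wrist_force: [0.6, -0.2, -2.0]
finger_gap: 0.043
grip_force: 51.5
```

Request:
move_arm:
  targets:
    - [[-34, 16, 2], [0, 0, -0.85], 1]
    - [[-68, 32, 3], [0, 0, -1.7], 1]
    - [[-68, 32, 3], [0, 0, -1.7], 1]
    - [[-68, 32, 40], [0, 0, -1.7], 1]
    - [[-68, 32, 78], [0, 0, -1.7], 1]

```text
clock: 28.35
tcp_pos: [0.3931, 0.2512, 0.1234]
orientation: [-0.001, -0.666, 0.746, -0.0]
wrist_force: [0.1, 0.1, -2.4]
finger_gap: 0.0432
grip_force: 51.8
```

Request:
move_arm:
  targets:
    - [[0, 0, 37], [0, 0, 0], 1]
    - [[0, 0, 75], [0, 0, 0], 1]
    - [[0, 0, 85], [0, 0, 0], 1]
    - [[0, 0, 95], [0, 0, 0], 1]
    - [[0, 0, 100], [0, 0, 0], 1]

```text
clock: 28.98
tcp_pos: [0.3934, 0.2517, 0.0242]
orientation: [-0.001, -0.666, 0.746, -0.0]
wrist_force: [0.2, 0.7, -2.9]
finger_gap: 0.0431
grip_force: 51.6
```

Request:
move_arm:
  targets:
    - [[0, 0, 1], [0, 0, 0], 1]
    - [[0, 0, 2], [0, 0, 0], 1]
    - [[0, 0, 3], [0, 0, 0], 1]
    - [[0, 0, 3], [0, 0, 0], 1]

```text
clock: 29.48
tcp_pos: [0.3926, 0.2516, 0.0207]
orientation: [-0.001, -0.666, 0.746, 0.0]
wrist_force: [-0.7, -0.4, -2.4]
finger_gap: 0.0435
grip_force: 51.6
```

Request:
move_arm:
  targets:
    - [[0, 0, 3], [0, 0, 0], 1]
    - [[0, 0, 5], [0, 0, 0], 1]
    - [[0, 0, 7], [0, 0, 0], 1]
    - [[0, 0, 7], [0, 0, 0], 1]

```text
clock: 29.98
tcp_pos: [0.3922, 0.2514, 0.0133]
orientation: [-0.002, -0.666, 0.746, 0.0]
wrist_force: [0.7, -0.3, -1.8]
finger_gap: 0.0428
grip_force: 51.6
```

Request:
move_arm:
  targets:
    - [[0, 0, 1], [0, 0, 0], 1]
    - [[0, 0, 1], [0, 0, 0], 1]

```text
clock: 30.22
tcp_pos: [0.3925, 0.2515, 0.0128]
orientation: [-0.001, -0.666, 0.746, 0.0]
wrist_force: [-0.7, -0.1, -0.2]
finger_gap: 0.0433
grip_force: 51.9
```

Request:
move_arm:
  targets:
    - [[0, 0, 1], [0, 0, 0], 1]
    - [[0, 0, 1], [0, 0, 0], 1]

```text
clock: 30.48
tcp_pos: [0.3925, 0.2515, 0.0127]
orientation: [-0.001, -0.666, 0.746, -0.0]
wrist_force: [-4.9, -1.7, 10.8]
finger_gap: 0.0426
grip_force: 53.2
```

Request:
move_arm:
  targets:
    - [[0, 0, -1], [0, 0, 0], -0.3]
    - [[0, 0, -1], [0, 0, 0], -0.5]
    - [[0, 0, -1], [0, 0, 0], -0.5]
    - [[0, 0, -30], [0, 0, 0], -0.5]
    - [[0, 0, -80], [0, 0, 0], -0.5]

```text
clock: 31.1
tcp_pos: [0.3906, 0.2508, 0.0907]
orientation: [-0.004, -0.666, 0.746, 0.001]
wrist_force: [1.0, 0.4, 1.5]
finger_gap: 0.0644
grip_force: 0.0
```

```bash
cat >> h.py <<'E'
H=np.array([.515,.344,.080]); tx=T[:3,0]; zz=np.array([0,0,1.])
def lidpt(th,r,press): 
    u=-tx*np.cos(th)+zz*np.sin(th); n=tx*np.sin(th)+zz*np.cos(th)
    return H+u*r+n*(.006-press)+tx*.011
E
python3 - <<'E'
from h import *
s0=(cur()[0],RT); print(s0[0])
up=lidpt(1.63,.17,0)
plan([([.40,.25,.37],RT,1),(list((up+tx*.06)[:2])+[.37],RT,1,1),(up+tx*.05,RT,1,1)],start=s0)
p=env.read_camera('top')
print('lid',[np.round(d['centre'],3).tolist() for n in('lid_hinge','lid_edge') for d in env.landmark_of(n,p)], up)
E
```

```text
[0.3905885  0.25081051 0.09066055]
[[[0,-1,-40],[0.0,0.0,0.0],1],[[0,-3,-80],[0.0,0.0,0.0],1],[[0,-4,-120],[0.0,0.0,0.0],1],[[0,-5,-160],[0.0,0.0,0.0],1],[[0,-7,-200],[0.0,0.0,0.0],1]]
[[[0,-1,-39],[0.0,0.0,0.0],1],[[0,-2,-79],[0.0,0.0,0.0],1],[[-39,-23,-79],[0.0,0.0,0.0],1],[[-78,-44,-79],[0.0,0.0,0.0],1],[[-116,-65,-79],[0.0,0.0,0.0],1]]
[[[-39,-21,0],[0.0,0.0,0.0],1],[[-77,-41,0],[0.0,0.0,0.0],1],[[-77,-41,0],[0.0,0.0,0.0],1],[[-74,-41,40],[0.0,0.0,0.0],1],[[-71,-41,80],[0.0,0.0,0.0],1]]
[[[4,0,40],[0.0,0.0,0.0],1],[[4,0,40],[0.0,0.0,0.0],1]]
end [0.5231 0.4202 0.2497]
lid [[0.513, 0.342, 0.079], [0.516, 0.357, 0.274]] [0.51799072 0.37088238 0.24934714]
```

Request:
move_arm:
  targets:
    - [[0, -1, -40], [0, 0, 0], -0.5]
    - [[0, -3, -80], [0, 0, 0], 1]
    - [[0, -4, -120], [0, 0, 0], 1]
    - [[0, -5, -160], [0, 0, 0], 1]
    - [[0, -7, -200], [0, 0, 0], 1]

```text
clock: 31.88
tcp_pos: [0.3992, 0.2509, 0.2912]
orientation: [-0.003, -0.666, 0.746, 0.001]
wrist_force: [0.3, 0.1, -0.1]
finger_gap: -0.0002
grip_force: 0.0
```

```bash
python3 - <<'E'
from h import *
p=env.read_camera('scene'); print(cur()[0])
cv2.imwrite('pics/t1.png',cv2.resize(p['pixels'][90:310,300:480,::-1],None,fx=2.7,fy=2.7,interpolation=cv2.INTER_CUBIC))
E
```

```text
[0.40135989 0.2517186  0.29643792]
```

View pics/t1.png

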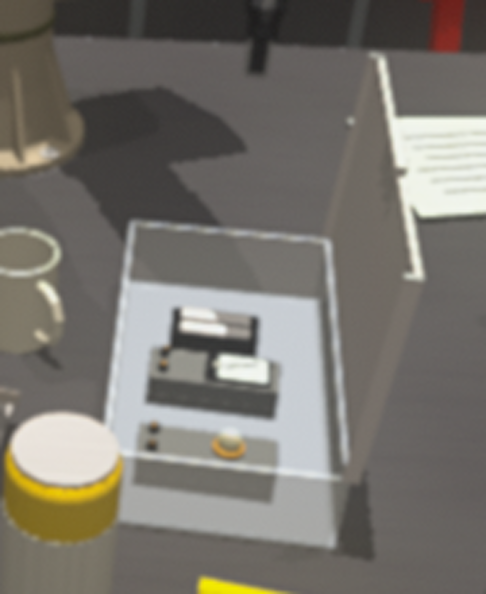

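The battery (213,328), meter (215,380) and lamp (210,460) all lie flat in the tote, apart from each other. Next is the lid.

Request:
move_arm:
  targets:
    - [[0, -1, -39], [0, 0, 0], 1]
    - [[0, -2, -79], [0, 0, 0], 1]
    - [[-39, -23, -79], [0, 0, 0], 1]
    - [[-78, -44, -79], [0, 0, 0], 1]
    - [[-116, -65, -79], [0, 0, 0], 1]

```text
clock: 32.55
tcp_pos: [0.4783, 0.3604, 0.3684]
orientation: [-0.002, -0.666, 0.746, 0.0]
wrist_force: [0.3, 0.3, -0.2]
finger_gap: -0.0
grip_force: 0.0
```

Request:
move_arm:
  targets:
    - [[-39, -21, 0], [0, 0, 0], 1]
    - [[-77, -41, 0], [0, 0, 0], 1]
    - [[-77, -41, 0], [0, 0, 0], 1]
    - [[-77, -41, 0], [0, 0, 0], 1]
    - [[-77, -41, 0], [0, 0, 0], 1]

```text
clock: 33.17
tcp_pos: [0.5264, 0.4303, 0.3709]
orientation: [-0.001, -0.666, 0.746, 0.0]
wrist_force: [0.7, -1.1, -0.5]
finger_gap: -0.0004
grip_force: 0.0
```

Request:
move_arm:
  targets:
    - [[3, 0, 40], [0, 0, 0], 1]
    - [[6, 0, 80], [0, 0, 0], 1]
    - [[10, 0, 120], [0, 0, 0], 1]
    - [[10, 0, 120], [0, 0, 0], 1]

```text
clock: 33.67
tcp_pos: [0.5229, 0.4186, 0.2478]
orientation: [-0.005, -0.666, 0.746, 0.001]
wrist_force: [-0.2, -0.5, 0.3]
finger_gap: -0.0003
grip_force: 0.0
```

```bash
python3 - <<'E'
from h import *
s0=cur(); print(s0[0],np.degrees((RT.inv()*s0[1]).as_rotvec()).round(2),env.get_state()['joint_pos'].round(2))
th=np.linspace(1.63,0.05,16)
plan([(lidpt(a,.17,.002),RT,1) for a in th]+[(lidpt(0,.17,0.000),RT,1,1),(lidpt(0,.17,.004),RT,1,2)],start=(np.array([.5231,.4202,.2497]),RT))
E
```

```text
[0.5229354  0.41863172 0.24783153] [-0.41  0.33  0.13] [ 0.56  0.52  0.39  1.46 -0.   -0.9 ]
[[[26,0,0],[0.0,0.0,0.0],1],[[52,0,0],[0.0,0.0,0.0],1],[[69,0,0],[0.0,0.0,0.0],1],[[87,0,1],[0.0,0.0,0.0],1],[[105,0,4],[0.0,0.0,0.0],1]]
[[[17,0,5],[0.0,0.0,0.0],1],[[34,0,12],[0.0,0.0,0.0],1],[[49,0,21],[0.0,0.0,0.0],1],[[64,0,31],[0.0,0.0,0.0],1],[[78,0,42],[0.0,0.0,0.0],1]]
[[[12,0,13],[0.0,0.0,0.0],1],[[23,0,28],[0.0,0.0,0.0],1],[[32,0,43],[0.0,0.0,0.0],1],[[40,0,59],[0.0,0.0,0.0],1],[[46,0,76],[0.0,0.0,0.0],1]]
[[[4,0,17],[0.0,0.0,0.0],1],[[6,0,35],[0.0,0.0,0.0],1],[[7,0,42],[0.0,0.0,0.0],1],[[7,0,42],[0.0,0.0,0.0],1],[[7,0,46],[0.0,0.0,0.0],1]]
[[[0,0,0],[0.0,0.0,0.0],1],[[0,0,0],[0.0,0.0,0.0],1]]
end [0.497  0.1856 0.0817]
```

Request:
move_arm:
  targets:
    - [[26, 0, 0], [0, 0, 0], 1]
    - [[52, 0, 0], [0, 0, 0], 1]
    - [[69, 0, 0], [0, 0, 0], 1]
    - [[87, 0, 1], [0, 0, 0], 1]
    - [[105, 0, 4], [0, 0, 0], 1]

```text
clock: 34.3
tcp_pos: [0.5153, 0.3168, 0.2491]
orientation: [0.002, -0.666, 0.746, -0.001]
wrist_force: [1.8, 0.8, 0.4]
finger_gap: -0.0001
grip_force: 0.8
```

Request:
move_arm:
  targets:
    - [[17, 0, 5], [0, 0, 0], 1]
    - [[34, 0, 12], [0, 0, 0], 1]
    - [[49, 0, 21], [0, 0, 0], 1]
    - [[64, 0, 31], [0, 0, 0], 1]
    - [[78, 0, 42], [0, 0, 0], 1]

```text
clock: 34.92
tcp_pos: [0.5066, 0.2391, 0.2067]
orientation: [0.001, -0.666, 0.746, -0.001]
wrist_force: [0.6, 0.6, -0.7]
finger_gap: 0.0003
grip_force: 0.6
```

Request:
move_arm:
  targets:
    - [[12, 0, 13], [0, 0, 0], 1]
    - [[23, 0, 28], [0, 0, 0], 1]
    - [[32, 0, 43], [0, 0, 0], 1]
    - [[40, 0, 59], [0, 0, 0], 1]
    - [[46, 0, 70], [0, 0, 0], 1]

```text
clock: 35.55
tcp_pos: [0.5009, 0.1932, 0.1356]
orientation: [-0.0, -0.666, 0.746, -0.0]
wrist_force: [0.5, 1.2, 0.7]
finger_gap: -0.0
grip_force: 0.4
```

```bash
python3 - <<'E'
from h import *
for n in('scene','top'):
    p=env.read_camera(n)
    print([np.round(d['centre'],3).tolist()+[round(d['confidence'],2)] for d in env.landmark_of('lid_edge',p)])
E
```

```text
[[0.499, 0.156, 0.141, 0.89]]
[[0.499, 0.151, 0.137, 0.78]]
```

Request:
move_arm:
  targets:
    - [[3, 0, 15], [0, 0, 0], 1]
    - [[5, 0, 30], [0, 0, 0], 1]
    - [[6, 0, 42], [0, 0, 0], 1]
    - [[6, 0, 48], [0, 0, 0], 1]
    - [[6, 0, 50], [0, 0, 0], 1]

```text
clock: 36.38
tcp_pos: [0.4983, 0.187, 0.0862]
orientation: [-0.002, -0.666, 0.746, 0.0]
wrist_force: [-10.4, -3.0, 29.6]
finger_gap: -0.0001
grip_force: 14.7
```

Request:
move_arm:
  targets:
    - [[0, 0, 1], [0, 0, 0], 1]
    - [[0, 0, 2], [0, 0, 0], 1]
    - [[0, 0, 2], [0, 0, 0], 1]

```text
clock: 36.75
tcp_pos: [0.4984, 0.187, 0.0862]
orientation: [-0.001, -0.666, 0.746, -0.0]
wrist_force: [-11.5, -4.5, 31.4]
finger_gap: -0.0
grip_force: 15.9
```

Request:
move_arm:
  targets:
    - [[0, 0, -5], [0, 0, 0], 1]
    - [[0, 0, -40], [0, 0, 0], 1]
    - [[0, 0, -90], [0, 0, 0], 1]
    - [[0, 0, -140], [0, 0, 0], 1]
    - [[0, 0, -140], [0, 0, 0], 1]

```text
clock: 37.38
tcp_pos: [0.5018, 0.1881, 0.2264]
orientation: [0.002, -0.666, 0.746, -0.002]
wrist_force: [-0.1, -0.2, -0.2]
finger_gap: -0.0001
grip_force: 0.0
```

```bash
python3 - <<'E'
from h import *
for n in('top','scene'):
    p=env.read_camera(n)
    print([np.round(d['centre'],3).tolist()+[round(d['confidence'],2)] for d in env.landmark_of('lid_edge',p)])
save(p,'end.png'); print(env.get_state()['wrist_force'])
E
```

```text
[[0.499, 0.141, 0.084, 0.85]]
[[0.592, -0.135, 0.006, 0.72], [0.493, 0.144, 0.083, 0.57]]
[-0.2655975   0.63474423  0.02772119]
```

View pics/end.png

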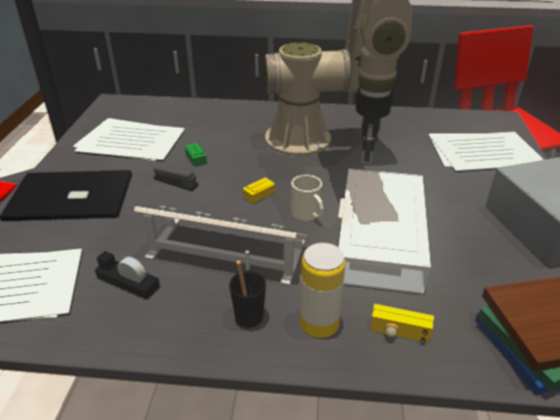

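The lid lies flat on the tote at (385,215), the board is empty, and everything else is where it was.

```bash
python3 -c "
from workcell import env
print(env.hand_in())"
```

```text
the job is handed in; nothing more can be done
None
```

The lamp, meter and battery pack lie flat and face up in the tote, spaced apart, the lid is fully shut, nothing else on the desk was touched, and the job was handed in at about 37 s.

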